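Hold the sink riser in its pipe clips

TASK

The white pipe riser for the darkroom sink has toppled over on the wet bench: stand it up on its round socket foot and press it home into the two open pipe clips on the front of the timber ledge, upright and with its foot on the bench. I will screw the straps over it, so be my third hand: finish while still holding it there with a steady push of about 10 N into the clips, and do not let go. Leave the other things on the bench where they are.

Things in the scene. Friction and masses are not known exactly. Their poses are not given: they have to be found in the camera images.
- riser: loose white plastic pipe, 0.25 kg, 200 mm long: round pipe 34 mm in diameter, a round socket 42 mm in diameter and 42 mm long at its foot, a hexagonal adapter 42 mm across flats and 34 mm long at its top. Origin: centre of the foot's end face; z along the pipe to the top. Starts lying, axis 21 mm above the bench, top roughly towards the ledge. Its turn about its own axis does not matter
- riser_top (a point): centre of the riser's top end face (the hexagonal end), 200 mm from the foot along the axis
- ledge: fixed timber ledge on the robot's right, 520 mm long, 180 mm high, 125 mm deep, with an upright front face that looks to the robot's left (towards +y, give or take its yaw). Origin: middle of the front face, at bench height; y points straight out of the face (the push goes the other way), x along the ledge, z up
- clips: two rigid open steel pipe clips fixed on the ledge's front, one above the other, 62 and 146 mm above the bench, each 18 mm high, 84 mm wide. The flat seat of each stands 12 mm out from the board; flared lips reach 21 mm out, 34 mm apart at the mouth, and leave the pipe about 1.5 mm of play to each side. Origin: on the board at bench height; y straight out of the board, x along the ledge, z up
- seat (a point): where the origin of the riser (centre of its foot's end face) is when it stands fully home in both clips: bench height, 29 mm out from the ledge's face. Axes as the clips': y straight out of the board, x along the ledge, z up
- strap_a: loose steel pipe strap, a half-round bridge with two flat ears, 82 mm long, 18 mm wide, 21 mm high; leave alone. Origin: centre of its underside
- strap_b: second such strap; leave alone. Origin: centre of its underside
- elbow: loose white plastic pipe elbow lying flat, two arms of 54 mm along its x and y, 42 mm high; leave alone. Origin: on the bench below its corner
- screwdriver: screwdriver with a wooden handle, lying flat; leave alone. Origin: underside of its middle
- graduate: clear graduated cylinder, 205 mm tall, foot 90 mm in diameter; leave standing. Origin: centre of its underside
- jug: steel mug-shaped jug, 120 mm tall, 90 mm in diameter; leave standing. Origin: centre of its underside
- bottle: amber bottle with black cap, 170 mm tall, 72 mm in diameter; leave standing. Origin: centre of its underside
- tongs: wooden print tongs lying flat, 215 mm long, 12 mm high; leave alone. Origin: centre of the underside
Things that resemble listed ones, but are neither listed nor needed, are in the scene too. There is more than one size of the riser; the one meant has the size given above.

How it is judged:
On the way:
1. the riser stands upright on its foot on the bench (angle between riser's own z axis and vertical below 0.12 rad and height (world z) of riser below 0.008 m and height (world z) of riser_top above 0.19 m), for 0.2 s.
At the end, for the whole second after the job is handed in: The riser stands upright (within 3 degrees, hexagonal end up), its foot on the bench (within 5 mm), home in both clips (foot and axis within about 6 mm of the seat), at rest, and through the last second the arm still pushes it into the clips with 5 to 16 N (contact force between riser and clips between 5 and 16 N and y of riser in the frame of seat between -0.005 and 0.006 m and x of riser in the frame of seat between -0.006 and 0.006 m and y of riser_top in the frame of seat between -0.006 and 0.008 m and angle between riser's own z axis and vertical below 0.05 rad and height (world z) of riser below 0.005 m and height (world z) of riser_top above 0.19 m and linear speed of riser below 0.02 m/s); the arm keeps its last pose, push and grip.
It fails at once if another thing on the bench is pushed out of its place (more than 30 mm) (distance of any of strap_a, strap_b, elbow, screwdriver, graduate, jug, bottle, tongs from where it was at the start of the episode above 0.03 m).
It fails at once if a standing vessel is knocked over (angle between any of graduate, jug, bottle's own z axis and vertical above 0.5 rad).
It also fails if it takes over 64 s, if anything falls off the work surface, if the arm or the gripper's body presses on something with over 40 N, if the wrist force passes 120 N, or if a joint passes its speed limit or range.

ROBOT

A 7-joint arm with a two-finger parallel gripper is mounted at the origin on the work surface. World frame = base frame: x ahead of the robot, y to its left, z up, the work surface at z = 0. Lengths are in m, angles in rad, forces in N, time in s.
With the tool pointing down it reaches from about 0.425 to 0.875 m from the base axis. Payload 4.7 kg.
Tool frame: the origin (TCP) lies at the centre of the arm's flange, where the gripper is bolted on; the fingertips stand 182 mm ahead of it and the grasp point (between the pads) lies ahead of it (ctrl.hold_point_z is the z of the grasp point in the tool frame, in m); z points along the fingers, y is the direction in which the jaws open and shut (so a half turn about z gives the same grasp; the last joint's range is limited). The gripper opens to 87 mm and grips with 3 to 60 N. Pads are 19 mm wide; open, the fingers measure 117 mm over their backs; the gripper's body (75 mm by 190 mm) begins 51 mm behind the grasp point.
Start: joints at [1.173, 0.321, -0.07, 1.45, 0.023, 1.371, -0.057], TCP at [0.26, -0.596, 0.405] pointing down, gripper open.
Joint ranges: [-2.86, 2.86], [-0.3, 2.09], [-1.38, 1.24], [0.06, 2.45], [-1.56, 4.7], [0.09, 2.05], [-2.69, 2.69]. Speed limits (rad/s): [2.57, 2.57, 3.14, 3.14, 3.14, 3.14, 3.14].

INTERFACE

Orientations are given as a rotation vector (axis times angle).
In Python, from bench import get_state, imaging, workorder, ctrl gives the robot as it stands.
- The arm moves only by the tool step_arm, never from a script. Its argument "increments" is a list of rows, each an object of numbers: "claw": the opening, from 0 (shut) to 1 (fully open); "tx", "ty", "tz": the shift along the tool's x, y, z in m; "spin": the turn about the tool's z in degrees. A call has 1 to 8 rows; each row is the pose to reach, as a shift and turn from the pose commanded when the call began, along the tool's axes at that moment; what a row does not reach only later rows make up. A row lasts 1/12 s, in which the tool goes at most 41.7 mm and 7.16 degrees, less where a joint would pass 70% of its speed; a pose out of reach is approached as far as the arm can. A call with a gripper value outside its range is refused whole. The fingers move at their own pace and stop on an object; "force" is the grip in N (left out, the last holds). Time passes only in rows, so rows that repeat a pose let the fingers close. It gives the time, the measured TCP pose, the force and the opening at its end, in the units of the state.
- get_state(): the state, without advancing time (a new reading comes with each control period).
- imaging.get_image(name): name is "scene" or "top" or "wrist"; returns the picture (420x560x3 uint8, blue, green, red); there is no depth.
- imaging.camera_params(name): a dict with "intrinsics" (3x3 intrinsics, pixels), "camera_from_world" (4x4, takes a point from world to camera coordinates). Camera axes: x right, y down, z forward; pixel columns grow to the right and rows downward; lengths in m; the calibration is good to about 2 mm. The wrist camera is an equidistant fisheye: a pixel r from the principal point sees the ray r / f radians off the axis. A picture is of the moment at which its call begins: read the wrist's pose just before it. camera_params takes no time and is no camera call; for the wrist camera it gives the pose at the moment of the call.
- workorder.close_job(): hands the job in, once; it reports no verdict.
The state is a dict: "time": time; "joint_positions": joint angles; "qd": joint speeds; "joint_torque": joint torques, N m; "position": TCP position; "tool_rot": TCP orientation; "ft_force": force on the tool from outside, world axes, zero at the start; "torque": the same for the moment, N m; "grip_width": opening from 0.0 (shut) to 1.0 (fully open).
Only numpy, scipy, OpenCV 4.12 (cv2) and the standard library are available. Lean on these libraries where they do the work, as an engineer would, in place of code of your own. Each camera call takes 0.05 s, during which the arm holds its last target. There are 200 camera calls.

## Working session

There is one attempt and no reset: what is moved stays moved. The work goes in short steps, Python scripts to look and compute and a tool call to move; the robot and the scene stay as the last step left them, time stands still between calls to the robot, and variables do not carry over. Pictures are saved under pics/ and viewed, on a budget of 10 in all, crops included, one or two more only if the job needs it, and the job is handed in when it is done.

Besides the shell and the picture viewer there is one more tool, called by a JSON object that holds its "method" and its "body". step_arm: Moves the arm, as the interface text tells. Its arguments: {"type":"object","properties":{"increments":{"type":"array"},"force":{"type":"number"}},"required":["increments"]}

```bash
mkdir -p pics; ls; python3 - <<'E'
from bench import get_state, imaging, ctrl
import cv2
for n in ("top","scene"):
    cv2.imwrite(f"pics/{n}0.png",imaging.get_image(n))
    p=imaging.camera_params(n);print(n,p)
print(get_state(),ctrl.hold_point_z)
E
```

```text
pics
top {'intrinsics': array([[413.83979087,   0.        , 282.15783545],
       [  0.        , 413.83979087, 203.32742299],
       [  0.        ,   0.        ,   1.        ]]), 'camera_from_world': array([[-0.01732166, -0.99981929,  0.00783268,  0.048062  ],
       [-0.99827898,  0.01685494, -0.05616923,  0.56041934],
       [ 0.05602706, -0.00879214, -0.99839054,  1.06535305],
       [ 0.        ,  0.        ,  0.        ,  1.        ]])}
scene {'intrinsics': array([[509.09815833,   0.        , 276.86240384],
       [  0.        , 509.09815833, 214.65067325],
       [  0.        ,   0.        ,   1.        ]]), 'camera_from_world': array([[-0.45807144,  0.88887568,  0.00840059,  0.21130103],
       [ 0.69806276,  0.36555707, -0.61569181, -0.36799212],
       [-0.55034437, -0.2761667 , -0.78794227,  1.33908931],
       [ 0.        ,  0.        ,  0.        ,  1.        ]])}
{'time': 0.1, 'joint_positions': array([ 1.17308419,  0.32174999, -0.07009279,  1.45153187,  0.02259704,
        1.37077289, -0.05687474]), 'qd': array([ 8.87167815e-05, -8.90955141e-04,  3.58449422e-04, -3.31328740e-03,
        2.00793923e-03,  5.18167789e-04,  1.38407319e-03]), 'joint_torque': array([ 3.20533882e-04, -4.92568803e+01, -4.05490184e-01, -3.13397813e+01,
       -6.42999052e-02,  3.96114390e-02,  5.15063550e-05]), 'position': array([ 0.26008322, -0.595511  ,  0.40378055]), 'tool_rot': array([-3.07362486e+00, -6.42072237e-01,  6.68005959e-04]), 'ft_force': array([-0.53061097, -0.77484826,  0.60353858]), 'torque': array([-0.01195683,  0.01720407, -0.03438565]), 'grip_width': 1.004050591318691} 0.1635
```

View pics/top0.png

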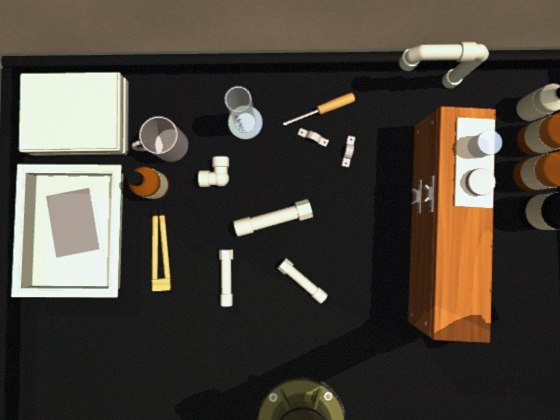

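View pics/scene0.png

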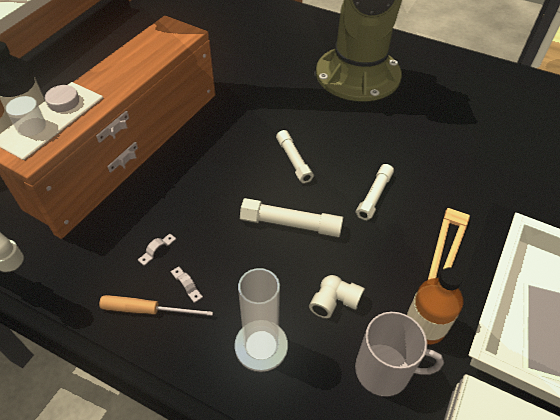

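Top view: three white double-ended pipes: the large one (235,226)–(312,210), and small ones at (226,278) and (302,281). At about 390 px/m the large one is about 200 mm and the others about 135 mm, so the large one is the riser, with its hex end at (303,210) towards the ledge. The clips are at (417,195) and (430,193) in the top view, and at (112,127) and (122,158) in the scene view. I'll confirm in one enlarged crop and measure.

```bash
cat > h.py <<'E'
import numpy as np, cv2
from bench import get_state, imaging, ctrl
from scipy.spatial.transform import Rotation as R
def ray(n,uv,p=None):
    p=p or imaging.camera_params(n);T=p["camera_from_world"];d=T[:3,:3].T@np.linalg.solve(p["intrinsics"],[*uv,1.])
    return -T[:3,:3].T@T[:3,3],d
def onz(n,uv,z):
    c,d=ray(n,uv);return c+d*(z-c[2])/d[2]
E
python3 - <<'E'
from h import *
t=cv2.imread("pics/top0.png");s=cv2.imread("pics/scene0.png")
hsv=cv2.cvtColor(t,cv2.COLOR_BGR2HSV)
m=((hsv[...,2]>110)&(hsv[...,1]<90)).astype(np.uint8)
for c in cv2.findContours(m,0,2)[0]:
    a=cv2.contourArea(c);(x,y),wh,ang=r=cv2.minAreaRect(c)
    if 300<a<2500 and 190<x<340 and 180<y<320:
        b=cv2.boxPoints(r);L=[(np.linalg.norm(b[i]-b[(i+1)%4]),i) for i in range(4)];i=max(L)[1]
        e1=(b[i]+b[i-1])/2;e2=(b[(i+1)%4]+b[(i+2)%4])/2
        p,q=onz("top",e1,.021),onz("top",e2,.021);print(a,e1,e2,p.round(4),q.round(4),np.linalg.norm(p-q))
z=lambda im,x,y,w,h:cv2.resize(im[y:y+h,x:x+w],(400,300),interpolation=cv2.INTER_CUBIC)
cv2.imwrite("pics/c1.png",np.vstack([np.hstack([z(t,220,180,100,75),z(t,400,165,80,60)]),np.hstack([z(s,230,180,120,90),z(s,80,100,80,60)])]))
E
```

```text
550.5 [323.68237 300.4641 ] [281.52765 262.5249 ] [ 0.3094 -0.0637  0.021 ] [0.4081 0.0428 0.021 ] 0.1452159058769579
545.0 [226. 306.] [226. 250.] [0.3    0.1868 0.021 ] [0.4427 0.1855 0.021 ] 0.14270273363096186
1050.5 [234.49057 229.21701] [310.83014 207.4057 ] [0.4959 0.163  0.021 ] [ 0.549  -0.0358  0.021 ] 0.20577465176773602
```

View pics/c1.png

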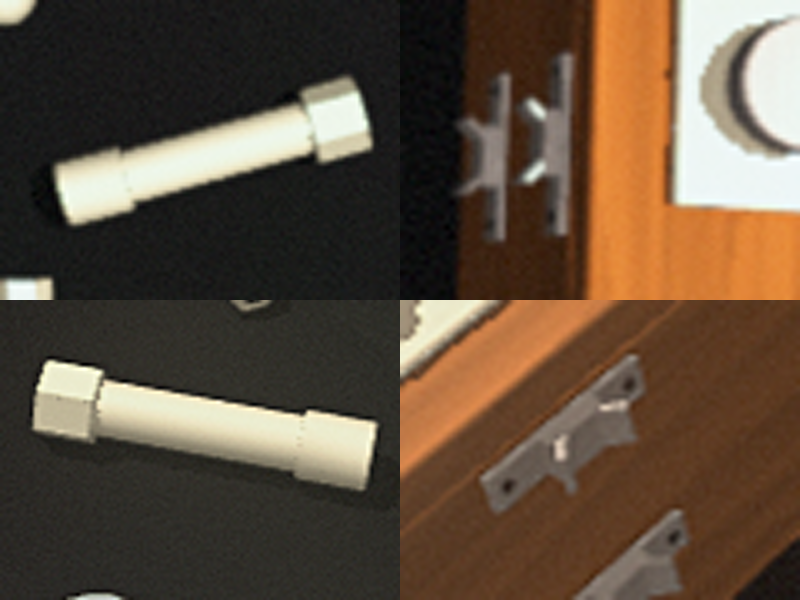

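The crop confirms the riser, with its hex end at top right in the top view. It also shows both clips, with the upper one's lips at about (426,185) and (425,202). Next I'll work out the ledge line and clip positions.

```bash
python3 - <<'E'
from h import *
t=cv2.imread("pics/top0.png");hsv=cv2.cvtColor(t,cv2.COLOR_BGR2HSV)
P=[]
for r in range(125,300,5):
    row=hsv[r,405:480];g=np.diff(t[r,405:460,2].astype(float));c=405+np.argmax(g[15:])+15.5
    P.append(onz("top",(c,r),.18)[:2])
P=np.array(P);k=np.polyfit(P[:,0],P[:,1],1);res=P[:,1]-np.polyval(k,P[:,0]);ok=abs(res-np.median(res))<.003
k=np.polyfit(P[ok,0],P[ok,1],1);print("edge y=kx+b",k,ok.sum(),len(P),res[ok].std(), "yaw deg",np.degrees(np.arctan(k[0])))
n=np.array([-k[0],1])/np.hypot(1,k[0])
for uv,z in [((426,185),.155),((424.8,202),.155),((412.4,189),.071),((412.4,203.4),.071)]:
    p=onz("top",uv,z);print(uv,p.round(4),"out",(p[1]-np.polyval(k,p[0]))*n[1])
# grasp targets in tool axes
s=get_state();Rt=R.from_rotvec(s["tool_rot"]).as_matrix();g=s["position"]+Rt[:,2]*ctrl.hold_point_z
print(Rt.round(3),g.round(4));d=np.array([.5435,-.0165,.30])-g
print("shift tool",(Rt.T@d).round(4)); u=np.array([.258,-.966,0]);ut=Rt.T@u;print("riser axis in tool deg from x",np.degrees(np.arctan2(ut[1],ut[0])))
E
```

```text
edge y=kx+b [-0.07907013 -0.26247844] 13 35 0.0015938792964857245 yaw deg -4.520978332983293
(426, 185) [ 0.5897 -0.2899  0.155 ] out 0.019181072151060786
(424.8, 202) [ 0.5509 -0.2857  0.155 ] out 0.020285092092273048
(412.4, 189) [ 0.5883 -0.2858  0.071 ] out 0.023159418360527265
(412.4, 203.4) [ 0.5524 -0.2845  0.071 ] out 0.021585249202343858
[[ 0.916  0.4   -0.001]
 [ 0.4   -0.916  0.001]
 [-0.    -0.002 -1.   ]] [ 0.26   -0.5953  0.2403]
shift tool [ 0.4915 -0.417  -0.0591]
riser axis in tool deg from x 98.6449702482378
```

{"method": "step_arm", "body": {"increments": [{"tz":-0.04,"claw":1},{"tx":0.03,"ty":-0.025,"tz":-0.06,"spin":-7},{"tx":0.06,"ty":-0.05,"tz":-0.06,"spin":-14},{"tx":0.09,"ty":-0.076,"tz":-0.06,"spin":-21},{"tx":0.12,"ty":-0.102,"tz":-0.06,"spin":-28},{"tx":0.15,"ty":-0.127,"tz":-0.06,"spin":-35},{"tx":0.18,"ty":-0.153,"tz":-0.06,"spin":-42},{"tx":0.21,"ty":-0.178,"tz":-0.06,"spin":-49}]}}

```text
invalid input at $.increments[0]: expected keys claw, tx, ty, tz, spin
```

```bash
cat >> h.py <<'E'
def shift(target,ang_y=None):
    s=get_state();Rt=R.from_rotvec(s["tool_rot"]).as_matrix();g=s["position"]+Rt[:,2]*ctrl.hold_point_z
    ay=np.degrees(np.arctan2(Rt[1,1],Rt[0,1]))
    print("t",round(s["time"],2),"grasp",g.round(4),"tooly deg",ay.round(2),"tilt z",Rt[:,2].round(4),"F",s["ft_force"].round(2),"w",round(s["grip_width"],3),"j",s["joint_positions"].round(2))
    print("shift",(Rt.T@(np.array(target)-g)).round(4),"spin",None if ang_y is None else round(ay-ang_y,2))
E
python3 -c "
from h import *
shift([.5435,-.0165,.13],15)"
```

```text
t 0.1 grasp [ 0.26   -0.5953  0.2403] tooly deg -66.4 tilt z [-7.0e-04  1.5e-03 -1.0e+00] F [-0.53 -0.77  0.6 ] w 1.004 j [ 1.17  0.32 -0.07  1.45  0.02  1.37 -0.06]
shift [ 0.4915 -0.4167  0.1109] spin -81.4
```

{"method": "step_arm", "body": {"increments": [{"tx":0,"ty":0,"tz":-0.04,"spin":0,"claw":1},{"tx":0.03,"ty":-0.025,"tz":-0.06,"spin":-7,"claw":1},{"tx":0.06,"ty":-0.05,"tz":-0.06,"spin":-14,"claw":1},{"tx":0.09,"ty":-0.076,"tz":-0.06,"spin":-21,"claw":1},{"tx":0.12,"ty":-0.102,"tz":-0.06,"spin":-28,"claw":1},{"tx":0.15,"ty":-0.127,"tz":-0.06,"spin":-35,"claw":1},{"tx":0.18,"ty":-0.153,"tz":-0.06,"spin":-42,"claw":1},{"tx":0.21,"ty":-0.178,"tz":-0.06,"spin":-49,"claw":1}]}}

```text
time: 0.77
position: [0.3817, -0.3464, 0.4644]
tool_rot: [-2.526, -1.867, 0.001]
ft_force: [1.7, 0.4, 0.1]
grip_width: 1.001
```

```bash
python3 -c "
from h import *
shift([.5435,-.0165,.20],15)"
```

```text
t 0.77 grasp [ 0.3816 -0.3464  0.3009] tooly deg -17.06 tilt z [-5.e-04  0.e+00 -1.e+00] F [1.72 0.42 0.07] w 1.001 j [ 0.99  0.02 -0.31  1.68  0.01  1.44  0.38]
shift [0.3629 0.058  0.1009] spin -32.06
```

{"method": "step_arm", "body": {"increments": [{"tx":0.04,"ty":0.006,"tz":0,"spin":-5,"claw":1},{"tx":0.08,"ty":0.013,"tz":0,"spin":-10,"claw":1},{"tx":0.12,"ty":0.02,"tz":0,"spin":-15,"claw":1},{"tx":0.16,"ty":0.026,"tz":0.01,"spin":-20,"claw":1},{"tx":0.2,"ty":0.032,"tz":0.02,"spin":-25,"claw":1},{"tx":0.24,"ty":0.039,"tz":0.03,"spin":-30,"claw":1},{"tx":0.28,"ty":0.045,"tz":0.04,"spin":-32,"claw":1},{"tx":0.32,"ty":0.051,"tz":0.05,"spin":-32,"claw":1}]}}

```text
time: 1.43
position: [0.5259, -0.0567, 0.4142]
tool_rot: [1.919, 2.487, -0.001]
ft_force: [2.1, -0.3, 0.9]
grip_width: 1.003
```

{"method": "step_arm", "body": {"increments": [{"tx":0.038,"ty":-0.014,"tz":0.01,"spin":0,"claw":1},{"tx":0.038,"ty":-0.014,"tz":0.03,"spin":0,"claw":1},{"tx":0.038,"ty":-0.014,"tz":0.05,"spin":0,"claw":1},{"tx":0.038,"ty":-0.014,"tz":0.05,"spin":0,"claw":1}]}}

```text
time: 1.77
position: [0.5008, -0.0247, 0.3608]
tool_rot: [-1.915, -2.483, 0.006]
ft_force: [-0.9, 0.1, -0.4]
grip_width: 1.002
```

```bash
python3 - <<'E'
from h import *
shift([.5435,-.0165,.023],15)
p=imaging.camera_params("wrist");print(p)
im=imaging.get_image("wrist");cv2.imwrite("pics/w1.png",im)
np.save("w1.npy",p["camera_from_world"])
E
```

```text
t 1.77 grasp [ 0.4997 -0.0246  0.1973] tooly deg 14.7 tilt z [-7.1e-03  7.0e-04 -1.0e+00] F [-0.94  0.08 -0.36] w 1.002 j [ 0.63  0.07 -0.66  1.85  0.04  1.24  0.22]
shift [-0.0038  0.0456  0.174 ] spin -0.3
{'intrinsics': array([[325.1922621 ,   0.        , 280.97274696],
       [  0.        , 325.1922621 , 206.24763656],
       [  0.        ,   0.        ,   1.        ]]), 'camera_from_world': array([[ 0.96740491,  0.25313318, -0.0071654 , -0.47539147],
       [ 0.24371632, -0.92298578,  0.2978248 , -0.16630011],
       [ 0.06877577, -0.28986349, -0.95459366,  0.30888004],
       [ 0.        ,  0.        ,  0.        ,  1.        ]])}
```

View pics/w1.png

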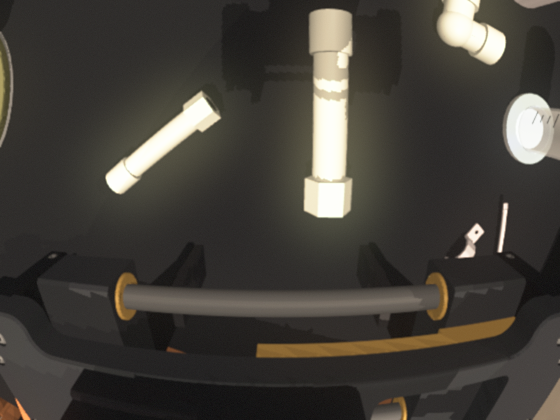

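The wrist view shows the riser straight ahead, hex end at (328,195) and socket at (331,32). The small riser is off to the left at (160,145).

```bash
cat >> h.py <<'E'
def wray(uv,T,z):
    K=imaging.camera_params("wrist")["intrinsics"];x=(np.array(uv)-K[:2,2])/K[0,0];r=np.hypot(*x)
    d=T[:3,:3].T@np.r_[x/r*np.sin(r),np.cos(r)];c=-T[:3,:3].T@T[:3,3];return c+d*(z-c[2])/d[2]
E
python3 - <<'E'
from h import *
T=np.load("w1.npy")
for uv,z in [((331,45),.021),((330,130),.021),((328,195),.021),((328,215),.0),((328,207),.042),((328,180),.042),((306,195),.021),((350.5,195),.021),((330,12),.035)]: print(uv,wray(uv,T,z).round(4))
E
```

```text
(331, 45) [0.5077 0.1298 0.021 ]
(330, 130) [0.529  0.0475 0.021 ]
(328, 195) [ 0.5458 -0.0168  0.021 ]
(328, 215) [ 0.557  -0.0437  0.    ]
(328, 207) [ 0.545  -0.0235  0.042 ]
(328, 180) [0.5372 0.0022 0.042 ]
(306, 195) [ 0.5239 -0.0226  0.021 ]
(350.5, 195) [ 0.5687 -0.0106  0.021 ]
(330, 12) [0.4974 0.1586 0.035 ]
```

{"method": "step_arm", "body": {"increments": [{"tx":0.002,"ty":0.03,"tz":0.02,"spin":0,"claw":1},{"tx":0.003,"ty":0.046,"tz":0.05,"spin":0,"claw":1},{"tx":0.003,"ty":0.046,"tz":0.08,"spin":0,"claw":1},{"tx":0.003,"ty":0.046,"tz":0.11,"spin":0,"claw":1},{"tx":0.003,"ty":0.046,"tz":0.135,"spin":0,"claw":1},{"tx":0.003,"ty":0.046,"tz":0.15,"spin":0,"claw":1},{"tx":0.003,"ty":0.046,"tz":0.15,"spin":0,"claw":1}]}}

```text
time: 2.4
position: [0.5454, -0.0119, 0.2123]
tool_rot: [-1.92, -2.48, 0.004]
ft_force: [-0.5, 0.4, -0.3]
grip_width: 0.999
```

```bash
python3 -c "
from h import *
shift([.545,-.016,.023],14.6)"
```

```text
t 2.4 grasp [ 0.5445 -0.0118  0.0488] tooly deg 14.5 tilt z [-5.3e-03  6.0e-04 -1.0e+00] F [-0.51  0.38 -0.31] w 0.999 j [ 0.53  0.35 -0.64  1.89  0.25  0.98  0.03]
shift [-0.0043 -0.0004  0.0258] spin -0.1
```

{"method": "step_arm", "body": {"increments": [{"tx":-0.004,"ty":0,"tz":0.015,"spin":0,"claw":1},{"tx":-0.004,"ty":0,"tz":0.026,"spin":0,"claw":1},{"tx":-0.004,"ty":0,"tz":0.026,"spin":0,"claw":1},{"tx":-0.004,"ty":0,"tz":0.026,"spin":0,"claw":0.3},{"tx":-0.004,"ty":0,"tz":0.026,"spin":0,"claw":0.3},{"tx":-0.004,"ty":0,"tz":0.026,"spin":0,"claw":0.3},{"tx":-0.004,"ty":0,"tz":0.026,"spin":0,"claw":0.3},{"tx":-0.004,"ty":0,"tz":0.026,"spin":0,"claw":0.3}], "force": 8}}

```text
time: 3.07
position: [0.5475, -0.0146, 0.1894]
tool_rot: [1.921, 2.485, 0.0]
ft_force: [0.4, 0.7, -0.3]
grip_width: 0.707
```

```bash
python3 -c "
from h import *
shift([.545,-.016,.023],14.6)"
```

```text
t 3.07 grasp [ 0.5477 -0.0147  0.0259] tooly deg 14.6 tilt z [ 1.e-03 -4.e-04 -1.e+00] F [ 0.43  0.68 -0.33] w 0.707 j [ 0.52  0.39 -0.62  1.91  0.28  0.93  0.02]
shift [-0.0006 -0.0029  0.0029] spin 0.0
```

{"method": "step_arm", "body": {"increments": [{"tx":0,"ty":-0.001,"tz":0.002,"spin":0,"claw":0.3},{"tx":0,"ty":-0.001,"tz":0.002,"spin":0,"claw":0.3},{"tx":0,"ty":-0.001,"tz":0.002,"spin":0,"claw":0.3},{"tx":0,"ty":-0.001,"tz":0.002,"spin":0,"claw":0.3},{"tx":0,"ty":-0.001,"tz":0.002,"spin":0,"claw":0.3},{"tx":0,"ty":-0.001,"tz":0.002,"spin":0,"claw":0.3},{"tx":0,"ty":-0.001,"tz":0.002,"spin":0,"claw":0.3},{"tx":0,"ty":-0.001,"tz":0.002,"spin":0,"claw":0.3}]}}

```text
time: 3.73
position: [0.5462, -0.015, 0.1866]
tool_rot: [-1.921, -2.485, 0.001]
ft_force: [-1.1, -0.2, -0.2]
grip_width: 0.549
```

{"method": "step_arm", "body": {"increments": [{"tx":0,"ty":0,"tz":-0.01,"spin":0,"claw":0.3},{"tx":0,"ty":0,"tz":-0.022,"spin":0,"claw":0.3},{"tx":0,"ty":0,"tz":-0.034,"spin":0,"claw":0.3},{"tx":0,"ty":0,"tz":-0.046,"spin":0,"claw":0.3},{"tx":0,"ty":0,"tz":-0.058,"spin":0,"claw":0.3},{"tx":0,"ty":0,"tz":-0.07,"spin":0,"claw":0.3},{"tx":0,"ty":0,"tz":-0.082,"spin":0,"claw":0.3},{"tx":0,"ty":0,"tz":-0.094,"spin":0,"claw":0.3}]}}

```text
time: 4.4
position: [0.5463, -0.0149, 0.2823]
tool_rot: [1.921, 2.485, 0.0]
ft_force: [-0.2, 0.4, -2.5]
grip_width: 0.546
```

{"method": "step_arm", "body": {"increments": [{"tx":0,"ty":0,"tz":-0.012,"spin":0,"claw":0.3},{"tx":0,"ty":0,"tz":-0.024,"spin":0,"claw":0.3},{"tx":0,"ty":0,"tz":-0.036,"spin":0,"claw":0.3},{"tx":0,"ty":0,"tz":-0.048,"spin":0,"claw":0.3},{"tx":0,"ty":0,"tz":-0.06,"spin":0,"claw":0.3},{"tx":0,"ty":0,"tz":-0.072,"spin":0,"claw":0.3},{"tx":0,"ty":0,"tz":-0.078,"spin":0,"claw":0.3},{"tx":0,"ty":0,"tz":-0.078,"spin":0,"claw":0.3}]}}

```text
time: 5.07
position: [0.5469, -0.0149, 0.3606]
tool_rot: [1.92, 2.483, 0.002]
ft_force: [1.0, 0.1, -2.8]
grip_width: 0.549
```

```bash
python3 - <<'E'
from h import *
shift([.545,-.016,.183],14.6)
s=imaging.get_image("scene");t=imaging.get_image("top")
cv2.imwrite("pics/s2.png",np.hstack([cv2.resize(s[50:350,100:500],(400,300)),cv2.resize(t[60:360,180:580],(400,300))]))
E
```

```text
t 5.07 grasp [ 0.5474 -0.0151  0.1971] tooly deg 14.59 tilt z [ 3.e-03 -7.e-04 -1.e+00] F [ 1.03  0.07 -2.79] w 0.549 j [ 0.59  0.18 -0.68  1.75  0.12  1.25  0.14]
shift [-0.0003 -0.0026  0.0141] spin -0.01
```

View pics/s2.png

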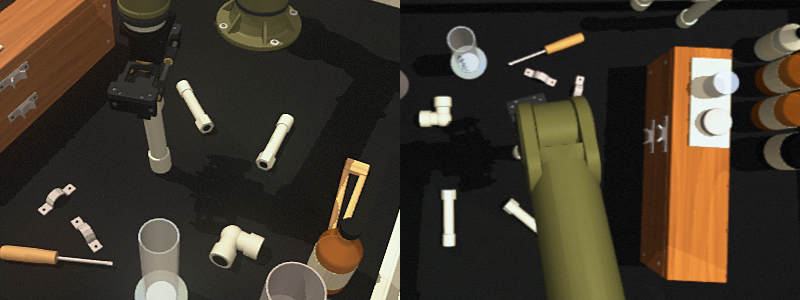

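```bash
python3 - <<'E'
from h import *
p=imaging.camera_params("scene");T=p["camera_from_world"]
for P in [(.547,-.015,.014),(.547,-.015,.056),(.547,.005,.014),(.547,.025,.014),(.542,.005,.056)]:
    c=T[:3,:3]@P+T[:3,3];u=p["intrinsics"]@c;print(P,(u[:2]/u[2]).round(1))
E
```

```text
(0.547, -0.015, 0.014) [251.  214.5]
(0.547, -0.015, 0.056) [250.3 201.3]
(0.547, 0.005, 0.014) [259.6 218.2]
(0.547, 0.025, 0.014) [268.4 221.8]
(0.542, 0.005, 0.056) [260.5 203.2]
```

{"method": "step_arm", "body": {"increments": [{"tx":0,"ty":0,"tz":0.007,"spin":0,"claw":0.3},{"tx":0,"ty":0,"tz":0.012,"spin":0,"claw":0.3},{"tx":0.005,"ty":0,"tz":0.013,"spin":0,"claw":0.3},{"tx":0.01,"ty":0,"tz":0.013,"spin":0,"claw":0.3},{"tx":0.015,"ty":0,"tz":0.013,"spin":0,"claw":0.3},{"tx":0.018,"ty":0,"tz":0.013,"spin":0,"claw":0.3},{"tx":0.018,"ty":0,"tz":0.013,"spin":0,"claw":0.3}]}}

```text
time: 5.75
position: [0.5414, 0.0034, 0.3451]
tool_rot: [-1.919, -2.486, 0.001]
ft_force: [-0.4, -0.4, -0.2]
grip_width: 0.546
```

```bash
python3 - <<'E'
from h import *
shift([.545,-.016,.183],14.6)
s=imaging.get_image("scene");w=imaging.get_image("wrist")
cv2.imwrite("pics/s3.png",np.hstack([cv2.resize(s[80:260,160:360],(444,400)),cv2.resize(w,(356,400))]))
E
```

```text
t 5.75 grasp [0.5413 0.0034 0.1816] tooly deg 14.68 tilt z [-9.e-04  2.e-04 -1.e+00] F [-0.37 -0.38 -0.18] w 0.546 j [ 0.57  0.19 -0.69  1.78  0.12  1.22  0.1 ]
shift [-0.0197 -0.0013 -0.0014] spin 0.08
```

View pics/s3.png

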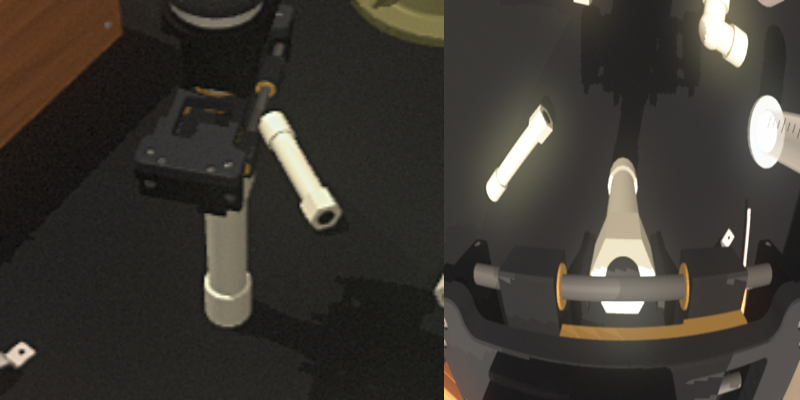

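{"method": "step_arm", "body": {"increments": [{"tx":0,"ty":0,"tz":0,"spin":0,"claw":0.62},{"tx":0,"ty":0,"tz":0,"spin":0,"claw":0.7},{"tx":0,"ty":0,"tz":0,"spin":0,"claw":0.8},{"tx":0,"ty":0,"tz":0,"spin":0,"claw":0.85},{"tx":0,"ty":0,"tz":0,"spin":7,"claw":0.85},{"tx":0,"ty":0,"tz":0,"spin":14,"claw":0.85},{"tx":0,"ty":0,"tz":0,"spin":21,"claw":0.85},{"tx":0,"ty":0,"tz":0,"spin":28,"claw":0.85}]}}

```text
time: 6.52
position: [0.5418, 0.0024, 0.3458]
tool_rot: [2.472, 1.939, 0.0]
ft_force: [0.2, -0.7, 0.5]
grip_width: 0.847
```

```bash
python3 - <<'E'
from h import *
shift([.541,.0034,.181],-15.4)
T=imaging.camera_params("wrist")["camera_from_world"];np.save("w4.npy",T)
s=imaging.get_image("scene");w=imaging.get_image("wrist")
cv2.imwrite("pics/s4.png",np.hstack([cv2.resize(s[80:260,160:360],(333,300)),cv2.resize(w[170:420,110:450],(460,338))[:300]]))
E
```

```text
t 6.52 grasp [0.5418 0.0024 0.1823] tooly deg -13.76 tilt z [ 1.e-04 -1.e-04 -1.e+00] F [ 0.22 -0.74  0.46] w 0.847 j [ 0.53  0.18 -0.64  1.78  0.11  1.22 -0.38]
shift [ 0.0008 -0.0011  0.0013] spin 1.64
```

View pics/s4.png

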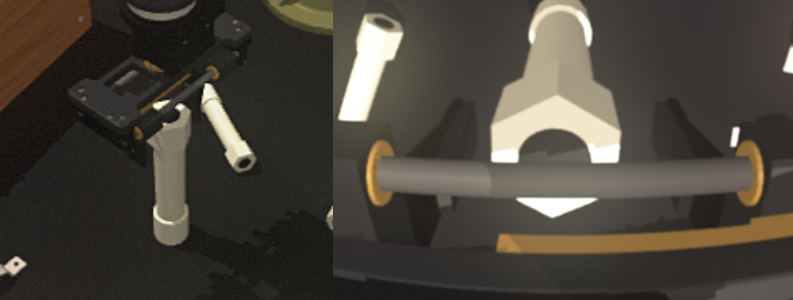

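It stands free and upright, and the hex flats now face the pads (wrist view, hex centre at about (274,285) in full-frame pixels).

```bash
python3 - <<'E'
from h import *
T=np.load("w4.npy")
p=wray((274,285),T,.2);print(p);shift([p[0],p[1],.181],-15.4)
E
```

```text
[0.53977645 0.01007712 0.2       ]
t 6.62 grasp [0.5419 0.0024 0.1824] tooly deg -13.44 tilt z [ 1.e-04 -2.e-04 -1.e+00] F [-0.55  0.23  0.55] w 0.849 j [ 0.53  0.18 -0.64  1.78  0.11  1.22 -0.38]
shift [ 0.007  -0.0038  0.0014] spin 1.96
```

{"method": "step_arm", "body": {"increments": [{"tx":0,"ty":0,"tz":0.001,"spin":1.6,"claw":0.85},{"tx":0,"ty":0,"tz":0.001,"spin":1.6,"claw":0.85}]}}

```text
time: 6.78
position: [0.5418, 0.0025, 0.3447]
tool_rot: [2.49, 1.916, -0.0]
ft_force: [0.8, 0.8, -0.5]
grip_width: 0.852
```

{"method": "step_arm", "body": {"increments": [{"tx":0.005,"ty":-0.002,"tz":0,"spin":0,"claw":0.85},{"tx":0.005,"ty":-0.002,"tz":0,"spin":0,"claw":0.3},{"tx":0.005,"ty":-0.002,"tz":0,"spin":0,"claw":0.3},{"tx":0.005,"ty":-0.002,"tz":0,"spin":0,"claw":0.3},{"tx":0.005,"ty":-0.002,"tz":0,"spin":0,"claw":0.3},{"tx":0.005,"ty":-0.002,"tz":0,"spin":0,"claw":0.3},{"tx":0.005,"ty":-0.002,"tz":0,"spin":0,"claw":0.3},{"tx":0.005,"ty":-0.002,"tz":0,"spin":0,"claw":0.3}], "force": 8}}

```text
time: 7.45
position: [0.5411, 0.0078, 0.3447]
tool_rot: [-2.492, -1.912, 0.0]
ft_force: [-0.1, 0.2, 0.7]
grip_width: 0.485
```

{"method": "step_arm", "body": {"increments": [{"tx":0,"ty":0,"tz":0,"spin":0,"claw":0.3},{"tx":0,"ty":0,"tz":0,"spin":0,"claw":0.3},{"tx":0,"ty":0,"tz":0,"spin":0,"claw":0.3},{"tx":0,"ty":0,"tz":0,"spin":0,"claw":0.3}], "force": 40}}

```text
time: 7.78
position: [0.5411, 0.0078, 0.3447]
tool_rot: [2.492, 1.912, -0.0]
ft_force: [-1.1, -0.0, -0.6]
grip_width: 0.481
```

```bash
python3 -c "
from h import *
shift([.572,-.24,.185],-4.5)"
```

```text
t 7.78 grasp [0.5411 0.0078 0.1812] tooly deg -15.0 tilt z [-2.e-04 -2.e-04 -1.e+00] F [-1.11 -0.   -0.57] w 0.481 j [ 0.52  0.18 -0.64  1.78  0.11  1.22 -0.41]
shift [-0.2313  0.094  -0.0037] spin -10.5
```

{"method": "step_arm", "body": {"increments": [{"tx":0,"ty":0,"tz":-0.005,"spin":0,"claw":0.3},{"tx":-0.033,"ty":0.0135,"tz":-0.005,"spin":-1.5,"claw":0.3},{"tx":-0.067,"ty":0.027,"tz":-0.005,"spin":-3,"claw":0.3},{"tx":-0.1,"ty":0.04,"tz":-0.005,"spin":-5,"claw":0.3},{"tx":-0.133,"ty":0.054,"tz":-0.005,"spin":-7,"claw":0.3},{"tx":-0.167,"ty":0.068,"tz":-0.005,"spin":-9,"claw":0.3},{"tx":-0.2,"ty":0.081,"tz":-0.005,"spin":-10.5,"claw":0.3},{"tx":-0.22,"ty":0.09,"tz":-0.005,"spin":-10.5,"claw":0.3}]}}

```text
time: 8.45
position: [0.5703, -0.2332, 0.3492]
tool_rot: [2.31, 2.128, -0.004]
ft_force: [-0.2, 0.4, -1.9]
grip_width: 0.478
```

```bash
python3 - <<'E'
from h import *
shift([.574,-.24,.1815],-4.5)
T=imaging.camera_params("wrist")["camera_from_world"];np.save("w5.npy",T)
s=imaging.get_image("scene");w=imaging.get_image("wrist");t=imaging.get_image("top")
cv2.imwrite("pics/s5.png",np.hstack([cv2.resize(s[60:220,40:240],(400,320)),cv2.resize(t[110:270,320:520],(400,320),interpolation=cv2.INTER_CUBIC)]))
cv2.imwrite("pics/w5.png",w)
E
```

```text
t 8.45 grasp [ 0.5701 -0.2336  0.1857] tooly deg -4.72 tilt z [-0.0011 -0.0022 -1.    ] F [-0.22  0.36 -1.89] w 0.478 j [ 0.76  0.32 -0.5   1.6   0.16  1.26  0.14]
shift [-0.0061  0.0044  0.0042] spin -0.22
```

View pics/s5.png

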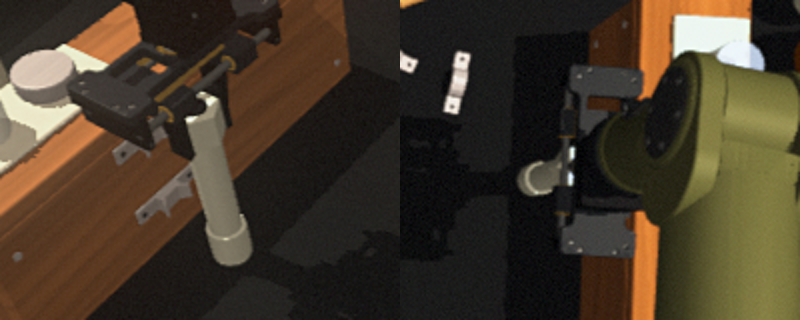

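```bash
python3 - <<'E'
from h import *
print(onz("scene",(155,184),.006), onz("top",(320+133/2,110+180/2),.02))
E
```

```text
[ 0.56437702 -0.24050831  0.006     ] [ 0.56500592 -0.23368467  0.02      ]
```

```bash
python3 - <<'E'
from h import *
for n in("scene","top"):
  p=imaging.camera_params(n);T=p["camera_from_world"]
  for P in [(.570,-.2336,.004),(.570,-.2336,.046),(.570,-.2336,.166),(.570,-.2136,.004)]:
    c=T[:3,:3]@P+T[:3,3];u=p["intrinsics"]@c;u=u[:2]/u[2];print(n,P,u.round(1),((u-[40,60])*2 if n=="scene" else (u-[320,110])*2+[400,0]).round(0))
s=cv2.imread("pics/w5.png");print()
E
```

```text
scene (0.57, -0.2336, 0.004) [156.3 187.5] [233. 255.]
scene (0.57, -0.2336, 0.046) [152.7 174.2] [225. 228.]
scene (0.57, -0.2336, 0.166) [141.  130.9] [202. 142.]
scene (0.57, -0.2136, 0.004) [164.  190.8] [248. 262.]
top (0.57, -0.2336, 0.004) [384.8 198.5] [530. 177.]
top (0.57, -0.2336, 0.046) [389.1 197.4] [538. 175.]
top (0.57, -0.2336, 0.166) [403.2 193.6] [566. 167.]
top (0.57, -0.2136, 0.004) [377.3 198.6] [515. 177.]
```

View pics/w5.png

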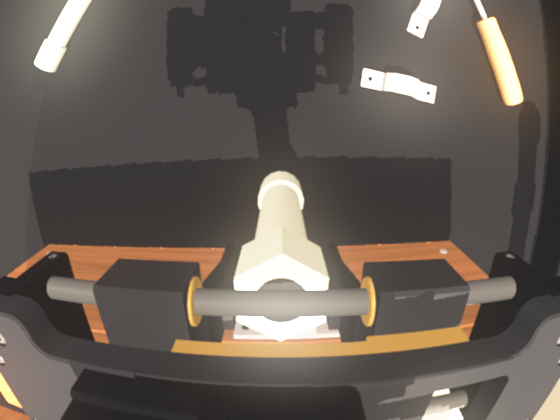

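The wrist view shows the riser held upright (prediction matches the scene pixels), with the ledge edge running (45,247)–(455,243) and the upper clip's plate ends at about (234,333) and (341,333) beneath the hex, whose centre is at about (283,290).

```bash
python3 - <<'E'
from h import *
T=np.load("w5.npy")
a,b=wray((52,246),T,0),wray((452,243),T,0);d=a-b;print("bottom edge",a,b,np.degrees(np.arctan(d[1]/d[0])),np.linalg.norm(d))
for uv in [(234,333),(341,333)]:print(wray(uv,T,.155))
print("hex",wray((236,275),T,.2),wray((328,275),T,.2))
im=cv2.imread("pics/w5.png")
cv2.imwrite("pics/c6.png",cv2.resize(im[235:375,200:370],(800,659))[:600])
E
```

```text
bottom edge [ 0.25382653 -0.28454931  0.        ] [ 0.7723535  -0.31811034  0.        ] -3.7032353693641715 0.5196119337068635
[ 0.53215383 -0.29307761  0.155     ]
[ 0.60550105 -0.29958629  0.155     ]
hex [ 0.54990598 -0.2216736   0.2       ] [ 0.59176637 -0.22513794  0.2       ]
```

View pics/c6.png

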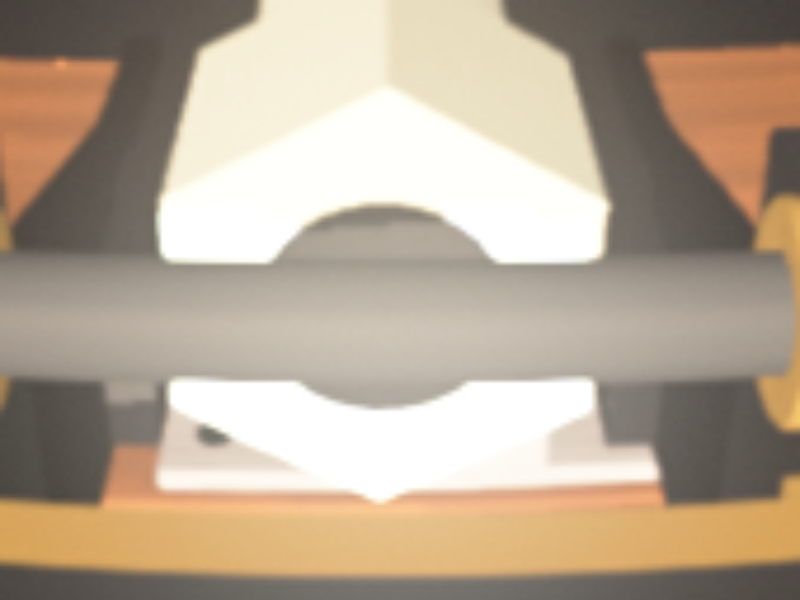

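{"method": "step_arm", "body": {"increments": [{"tx":0,"ty":0.003,"tz":0.002,"spin":-0.4,"claw":0.3},{"tx":-0.007,"ty":0.006,"tz":0.004,"spin":-0.8,"claw":0.3},{"tx":-0.014,"ty":0.006,"tz":0.004,"spin":-0.8,"claw":0.3},{"tx":-0.021,"ty":0.006,"tz":0.004,"spin":-0.8,"claw":0.3},{"tx":-0.026,"ty":0.006,"tz":0.004,"spin":-0.8,"claw":0.3},{"tx":-0.026,"ty":0.006,"tz":0.004,"spin":-0.8,"claw":0.3}]}}

```text
time: 9.1
position: [0.5746, -0.2563, 0.3457]
tool_rot: [2.294, 2.145, -0.002]
ft_force: [0.0, -0.0, -2.3]
grip_width: 0.477
```

```bash
python3 - <<'E'
from h import *
shift([.573,-.277,.1812],-3.9)
E
```

```text
t 9.1 grasp [ 0.5745 -0.2565  0.1822] tooly deg -3.84 tilt z [-4.0e-04 -1.3e-03 -1.0e+00] F [ 0.04 -0.04 -2.29] w 0.477 j [ 0.77  0.35 -0.49  1.57  0.17  1.26  0.19]
shift [-0.0205 -0.0001  0.0011] spin 0.06
```

{"method": "step_arm", "body": {"increments": [{"tx":-0.003,"ty":0,"tz":0.001,"spin":0,"claw":0.3},{"tx":-0.006,"ty":0,"tz":0.001,"spin":0,"claw":0.3},{"tx":-0.009,"ty":0,"tz":0.001,"spin":0,"claw":0.3},{"tx":-0.011,"ty":0,"tz":0.001,"spin":0,"claw":0.3},{"tx":-0.013,"ty":0,"tz":0.001,"spin":0,"claw":0.3},{"tx":-0.013,"ty":0,"tz":0.001,"spin":0,"claw":0.3}]}}

```text
time: 9.6
position: [0.5742, -0.2679, 0.3448]
tool_rot: [2.293, 2.148, -0.0]
ft_force: [-0.3, -0.1, -2.4]
grip_width: 0.481
```

{"method": "step_arm", "body": {"increments": [{"tx":-0.002,"ty":0,"tz":0,"spin":0,"claw":0.3},{"tx":-0.004,"ty":0,"tz":0,"spin":0,"claw":0.3},{"tx":-0.004,"ty":0,"tz":0,"spin":0,"claw":0.3}]}}

```text
time: 9.85
position: [0.5739, -0.2718, 0.3448]
tool_rot: [2.292, 2.148, -0.0]
ft_force: [0.8, -0.1, -2.4]
grip_width: 0.479
```

```bash
python3 - <<'E'
from h import *
shift([.573,-.277,.1812],-3.9)
E
```

```text
t 9.85 grasp [ 0.5739 -0.2718  0.1813] tooly deg -3.73 tilt z [ 0.e+00 -4.e-04 -1.e+00] F [ 0.82 -0.07 -2.38] w 0.479 j [ 0.79  0.36 -0.49  1.56  0.18  1.27  0.21]
shift [-0.0052 -0.0006  0.0001] spin 0.17
```

{"method": "step_arm", "body": {"increments": [{"tx":-0.001,"ty":0,"tz":0,"spin":0,"claw":0.3},{"tx":-0.002,"ty":0,"tz":0,"spin":0,"claw":0.3},{"tx":-0.002,"ty":0,"tz":0,"spin":0,"claw":0.3}]}}

```text
time: 10.1
position: [0.5739, -0.2735, 0.3448]
tool_rot: [2.292, 2.148, -0.0]
ft_force: [-0.3, 0.2, -2.6]
grip_width: 0.476
```

{"method": "step_arm", "body": {"increments": [{"tx":-0.001,"ty":0,"tz":0,"spin":0,"claw":0.3},{"tx":-0.002,"ty":0,"tz":0,"spin":0,"claw":0.3},{"tx":-0.002,"ty":0,"tz":0,"spin":0,"claw":0.3}]}}

```text
time: 10.35
position: [0.5737, -0.2756, 0.3448]
tool_rot: [2.292, 2.148, -0.0]
ft_force: [-0.5, -0.7, -3.1]
grip_width: 0.475
```

{"method": "step_arm", "body": {"increments": [{"tx":-0.001,"ty":0,"tz":0,"spin":0,"claw":0.3},{"tx":-0.002,"ty":0,"tz":0,"spin":0,"claw":0.3},{"tx":-0.002,"ty":0,"tz":0,"spin":0,"claw":0.3}]}}

```text
time: 10.6
position: [0.5737, -0.2767, 0.3448]
tool_rot: [-2.291, -2.148, -0.001]
ft_force: [-0.4, 2.2, -1.6]
grip_width: 0.48
```

{"method": "step_arm", "body": {"increments": [{"tx":-0.001,"ty":0,"tz":0,"spin":0,"claw":0.3},{"tx":-0.001,"ty":0,"tz":0,"spin":0,"claw":0.3},{"tx":-0.001,"ty":0,"tz":0,"spin":0,"claw":0.3}]}}

```text
time: 10.85
position: [0.5738, -0.2769, 0.3449]
tool_rot: [-2.289, -2.149, -0.002]
ft_force: [-0.2, 4.7, -0.1]
grip_width: 0.479
```

{"method": "step_arm", "body": {"increments": [{"tx":-0.001,"ty":0,"tz":0,"spin":0,"claw":0.3},{"tx":-0.001,"ty":0,"tz":0,"spin":0,"claw":0.3},{"tx":-0.001,"ty":0,"tz":0,"spin":0,"claw":0.3}]}}

```text
time: 11.1
position: [0.5738, -0.2772, 0.3449]
tool_rot: [-2.288, -2.149, -0.003]
ft_force: [-0.6, 6.6, 0.6]
grip_width: 0.48
```

```bash
python3 - <<'E'
from h import *
shift([.573,-.277,.1812],-3.9);print(get_state()["torque"])
T=imaging.camera_params("wrist")["camera_from_world"];np.save("w7.npy",T)
s=imaging.get_image("scene");w=imaging.get_image("wrist");t=imaging.get_image("top")
cv2.imwrite("pics/s7.png",np.hstack([cv2.resize(s[90:210,60:210],(400,320),interpolation=cv2.INTER_CUBIC),cv2.resize(w[170:370,155:405],(400,320),interpolation=cv2.INTER_CUBIC)]))
p=imaging.camera_params("scene");T=p["camera_from_world"]
for P in [(.5735,-.2775,.0),(.5735,-.2775,.042),(.5735,-.2775,.166),(.5735,-.2675,.0)]:
    c=T[:3,:3]@P+T[:3,3];u=p["intrinsics"]@c;u=u[:2]/u[2];print(P,((u-[60,90])*8/3).round(0))
E
```

```text
t 11.1 grasp [ 0.5737 -0.2767  0.1814] tooly deg -3.6 tilt z [-6.0e-04  3.2e-03 -1.0e+00] F [-0.57  6.59  0.62] w 0.48 j [ 0.79  0.37 -0.49  1.55  0.17  1.27  0.22]
shift [-0.0003 -0.0007  0.0002] spin 0.3
[ 1.58430574  0.13417887 -0.01765323]
(0.5735, -0.2775, 0.0) [210. 247.]
(0.5735, -0.2775, 0.042) [200. 212.]
(0.5735, -0.2775, 0.166) [163.  92.]
(0.5735, -0.2675, 0.0) [221. 251.]
```

View pics/s7.png

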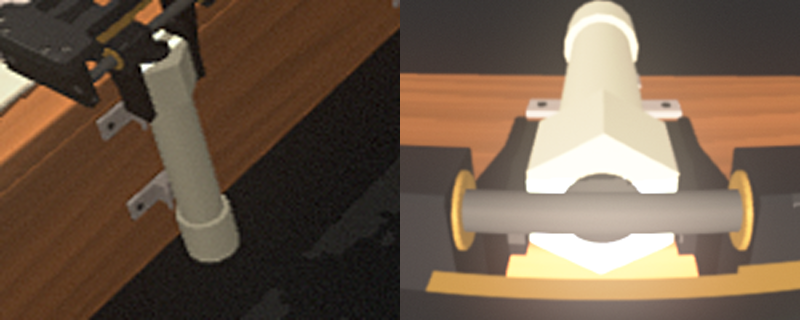

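{"method": "step_arm", "body": {"increments": [{"tx":-0.0008,"ty":0,"tz":0.0004,"spin":0,"claw":0.3},{"tx":-0.0016,"ty":0,"tz":0.0006,"spin":0,"claw":0.3},{"tx":-0.0016,"ty":0,"tz":0.0006,"spin":0,"claw":0.3},{"tx":-0.0016,"ty":0,"tz":0.0006,"spin":0,"claw":0.3},{"tx":-0.0016,"ty":0,"tz":0.0006,"spin":0,"claw":0.3},{"tx":-0.0016,"ty":0,"tz":0.0006,"spin":0,"claw":0.3}]}}

```text
time: 11.75
position: [0.5739, -0.2775, 0.3448]
tool_rot: [-2.286, -2.149, -0.004]
ft_force: [-2.8, 9.7, 4.1]
grip_width: 0.478
```

{"method": "step_arm", "body": {"increments": [{"tx":0,"ty":0,"tz":0,"spin":0,"claw":0.3},{"tx":0,"ty":0,"tz":0,"spin":0,"claw":0.3},{"tx":0,"ty":0,"tz":0,"spin":0,"claw":0.3},{"tx":0,"ty":0,"tz":0,"spin":0,"claw":0.3},{"tx":0,"ty":0,"tz":0,"spin":0,"claw":0.3},{"tx":0,"ty":0,"tz":0,"spin":0,"claw":0.3}]}}

```text
time: 12.25
position: [0.5739, -0.2775, 0.3448]
tool_rot: [-2.286, -2.149, -0.004]
ft_force: [-2.5, 8.7, 3.8]
grip_width: 0.479
```

```bash
python3 - <<'E'
from h import *
for i in range(5):
    imaging.get_image("scene");s=get_state();print(s["time"],s["ft_force"].round(2),s["torque"].round(2),s["position"].round(4))
shift([.573,-.277,.1812],-3.9)
E
```

```text
12.3 [-2.05  9.47  4.63] [ 2.12  0.52 -0.03] [ 0.5739 -0.2775  0.3449]
12.35 [-3.3  9.4  4.1] [ 2.11  0.53 -0.1 ] [ 0.5739 -0.2775  0.3449]
12.4 [-2.03  9.35  3.4 ] [ 2.1   0.56 -0.06] [ 0.5739 -0.2775  0.3449]
12.45 [-2.4   9.15  3.22] [ 2.11  0.56 -0.04] [ 0.5739 -0.2776  0.3449]
12.5 [-3.09  8.58  3.95] [ 2.11  0.56 -0.03] [ 0.5739 -0.2775  0.3449]
t 12.5 grasp [ 0.5738 -0.2768  0.1814] tooly deg -3.54 tilt z [-8.0e-04  4.8e-03 -1.0e+00] F [-3.09  8.58  3.95] w 0.482 j [ 0.79  0.37 -0.49  1.55  0.17  1.27  0.22]
shift [-0.0003 -0.0007  0.0002] spin 0.36
```

{"method": "step_arm", "body": {"increments": [{"tx":-0.0002,"ty":-0.0008,"tz":0,"spin":0,"claw":0.3},{"tx":-0.0002,"ty":-0.0008,"tz":0,"spin":0,"claw":0.3},{"tx":-0.0002,"ty":-0.0008,"tz":0,"spin":0,"claw":0.3},{"tx":-0.0002,"ty":-0.0008,"tz":0,"spin":0,"claw":0.3},{"tx":-0.0002,"ty":-0.0008,"tz":0,"spin":0,"claw":0.3},{"tx":-0.0002,"ty":-0.0008,"tz":0,"spin":0,"claw":0.3},{"tx":-0.0002,"ty":-0.0008,"tz":0,"spin":0,"claw":0.3}]}}

```text
time: 13.08
position: [0.5735, -0.2776, 0.3449]
tool_rot: [-2.286, -2.15, -0.006]
ft_force: [-0.8, 9.2, 1.9]
grip_width: 0.48
```

```bash
python3 - <<'E'
from h import *
from bench import workorder
F=[];M=[]
for i in range(6):
    imaging.get_image("scene");s=get_state();F.append(s["ft_force"]);M.append(s["torque"])
f=np.mean(F,0);print(f,np.std(F,0),np.mean(M,0),s["position"],s["time"])
if 7<f[1]<12: print(workorder.close_job())
E
```

```text
[-1.20279101  8.94363788  2.69363643] [0.3290624  0.29853696 0.45247857] [ 2.11617026  0.10413735 -0.02643888] [ 0.57350011 -0.27761437  0.34488297] 13.3833
the job is handed in; nothing more can be done
None
```

The riser is standing upright in both clips with its foot on the bench. The arm is still holding it by the hex end (40 N grip) and pushing it in with about 9 N. I handed the job in at 13.4 s.

To get it upright I lifted it by the hex end until it hung down, then set it on its foot. I let go there once to turn the gripper 30° and take it by the flats. After that I carried it over and pressed it into the clips.

**Last checks:**
- **Push:** it was steady at 8.9 ± 0.3 N into the clips, with 1.2 N sideways and 2.7 N downwards.
- **Both clips loaded:** the wrist force and moment put the push at about 0.11 m height, between the two clips.
- **Fit:** in the last picture the foot was within about 2 mm of the expected place and the pipe was centred on the lower clip. I took that picture at 6.6 N and did not look again after the final push.

My two readings of the clips' position along the ledge disagreed by about 5 mm. I aimed between them, and the low sideways force suggests the fit is good. I viewed 11 pictures, one over the budget.

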